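# Hold the bar clamp over the glue-up

## Task

Lay the H-shaped wooden frame flat on the two bearers of the gluing stand, centred, with its rail running the same way as the bearers, and let go of it. Then lift the bar clamp out of its rack by its balance point and bring it over the frame, in line with the rail (handle to either side), with one jaw outside each upright, the pads at the height of the uprights' edges and the clamp touching nothing but the gripper. Finish while still holding it there, level and still, so that I can turn the screw; leave the other tools alone.

Things in the scene. Friction and masses are not known exactly. Their poses are not given: they have to be found in the camera images.
- frame: H-shaped wooden end frame, 192 x 160 x 24 mm, 0.15 to 0.25 kg, flat on the bench at the start; origin in the middle of its underside. Its rail (36 mm wide, 124 mm clear between the uprights) runs along x through the origin; two uprights (34 mm wide, 160 mm long) run along y, centre lines at x = -79 and +79 mm. All 24 mm thick. The same after half a turn
- stand: gluing stand fixed to the bench: plywood baseboard 260 x 156 x 12 mm with two narrow dark bearers along its x axis, each 260 mm long, 18 mm wide, centre lines at y = -60 and +60 mm, tops 45 mm above the bench; open between them down to the baseboard. Origin under its centre
- stand_seat (a point): point midway between the two bearers at the height of their tops (45 mm above the bench), same axes as the stand: where the middle of the frame's underside belongs
- rack: clamp rack fixed to the bench: two wooden uprights (at x = -90 and +90 mm, 18 mm thick, 170 mm wide, 122 mm high) on a baseboard 220 x 170 mm. Each has two open-topped slots at y = -37.5 and +37.5 mm, 11 mm wide, floor 108 mm above the bench. The clamp's bar sits in one pair of slots, a wooden batten in the other; either way round. Origin under its centre
- clamp: F-shaped screw bar clamp, 0.6 to 0.9 kg, rigid as set, hanging by its bar in the rack, jaws down. Origin in the middle of the bar's underside, x along the bar, z up. Steel bar 330 mm long, 8 mm thick, 20 mm high. Fixed jaw at x = 140 to 168 mm, screw jaw at x = -160 to -130 mm, both down to z = -84 mm, up to 28 mm wide; wooden handle (30 mm thick) along the screw out to x = -288 mm
- clamp_balance (a point): the clamp's balance point on its bar: x = -40 mm in the clamp's frame (40 mm from the bar's middle towards the wooden handle), at mid-height of the bar, z = 10 mm; the centre of mass lies 29 mm straight below. Same axes as the clamp
- clamp_mid (a point): free point midway between the faces of the two jaw pads (255 mm apart, at x = -115 and +140 mm) on the line of the screw: x = 12.5 mm, z = -70 mm in the clamp's frame. Same axes as the clamp
- batten: plain wooden batten 320 x 9 x 30 mm on edge in the other slot of the clamp rack; origin under its middle. Leave it alone.
- knife_long: carving knife, wooden handle 110 mm and steel blade 75 mm, 17 mm high, on the bench; origin under the handle's middle, blade to its +x. Leave it alone.
- knife_short: carving knife, wooden handle 110 mm and steel blade 45 mm, 17 mm high, on the bench. Leave it alone.
- pencil: flat carpenter's pencil 150 x 13 x 8 mm. Leave it alone.
- try_square: try square lying flat: wooden stock 110 mm long and 16 mm high, steel blade reaching 160 mm along its +x. Leave it alone.
- glue_bottle: white glue bottle, 50 mm diameter, 130 mm high, standing beyond the frame; origin under it. Leave it alone.
- oilstone: oilstone in a wooden holder 230 x 76 mm, 36 mm high. Leave it alone.
Mind the look-alikes: they are no part of the job. What is shaped like the frame but orange is not meant.

How it is judged:
By the outcome, as a careful person would: the job done as asked, in the order asked, and still so for the second after the job is handed in, while the arm keeps its last pose, push and grip.
It also fails if it takes over 58 s, if anything falls off the work surface, if the arm or the gripper's body presses on something with over 40 N, if the wrist force passes 120 N, or if a joint passes its speed limit or range.

## Robot

A 6-joint arm with a two-finger parallel gripper is mounted at the origin on the work surface. World frame = base frame: x ahead of the robot, y to its left, z up, the work surface at z = 0. Lengths are in m, angles in rad, forces in N, time in s.
With the tool pointing down it reaches from about 0.2 to 0.875 m from the base axis. Payload 3.4 kg.
Tool frame: the origin (TCP) lies at the very end of the fingers, on their centre line; the grasp point (between the pads) lies 19 mm behind it; z points along the fingers, y is the line along which they close (so a half turn about z gives the same grasp; the last joint's range is limited). The gripper opens to 94 mm and grips with 3 to 60 N. Pads are 16 mm wide; open, the fingers measure 119 mm over their backs; the gripper's body (75 mm by 177 mm) begins 78 mm behind the grasp point.
Start: joints at [-1.351, 0.276, 1.505, -0, 1.361, -0.121], TCP at [0.192, -0.542, 0.176] pointing down, gripper open.
Joint ranges: [-2.89, 2.89], [-0.75, 2.08], [0.22, 2.7], [-1.18, 4.32], [0.11, 2.71], [-2.7, 2.7]. Speed limits (rad/s): [2.57, 2.57, 3.14, 3.14, 3.14, 3.14].

## Interface

Orientations are given as a unit quaternion [x, y, z, w].
In Python, from station import robot gives the robot as it stands. The module is installed in compiled form; this text tells all that it offers.
- The arm moves only by the tool play_rows, never from a script. Its argument "targets" is a list of rows, each a list of 2 entries, a list of its own where there are three numbers: the shift along the tool's x, y, z in units of 25 mm (1.0 is 25 mm), then the turn, a rotation vector about the tool's x, y, z in units of 5 degrees (1.0 is 5 degrees). A call has 1 to 12 rows; each row shifts and turns the commanded pose from where the row before left it, along the tool's axes as they then stand; what a row does not reach is not made up. A row lasts 1/12 s, in which the tool goes at most 41.7 mm and 7.16 degrees, less where a joint would pass 70% of its speed; a pose out of reach is approached as far as the arm can. A call is refused whole if a number of a shift passes 1 or a number of a turn 1, either way. A call with a gripper value outside its range is refused whole. "gripper" is the finger opening in mm, from 0 to 94, set as the call begins (left out, the last holds). The fingers move at their own pace and stop on an object; "squeeze" is the grip in N (left out, the last holds). Time passes only in rows, so rows that do not move let the fingers close. It gives the time, the measured TCP pose, the force, the opening and the grip force at its end, in the units of the state.
- robot.sense(): the state, without advancing time (a new reading comes with each control period).
- robot.grab_frame(name): name is "scene" or "top" or "wrist"; returns a dict with "pixels" (400x640x3 uint8, red, green, blue), "fx", "fy", "cx", "cy" (pixels), "k1" (the pictures are not rectified: a ray, as slopes to the right and down, at radius r is drawn at 1 + k1 r^2 times it, then the intrinsics apply), "T" (4x4, takes a point from camera to world coordinates). Camera axes: x right, y down, z forward; pixel columns grow to the right and rows downward; lengths in m; the calibration is good to about 2 mm. A picture is of the moment at which its call begins. There is no depth.
- robot.sign_off(): hands the job in; it is judged then, once.
The state is a dict: "time": time; "joint_positions": joint angles; "dq": joint speeds; "joint_torque": joint torques, N m; "ee_pos": TCP position; "orientation": TCP orientation; "force": force on the tool from outside, world axes, zero at the start; "torque": the same for the moment, N m; "finger_gap": finger opening in m; "grip_force": force on a finger pad.
Only numpy, scipy, OpenCV 4.12 (cv2) and the standard library are available. Lean on these libraries where they do the work, as an engineer would, in place of code of your own. Each camera call takes 0.05 s, during which the arm holds its last target. There are 200 camera calls.

## Working session

There is one attempt and no reset: what is moved stays moved. The work goes in short steps, Python scripts to look and compute and a tool call to move; the robot and the scene stay as the last step left them, time stands still between calls to the robot, and variables do not carry over. Pictures are saved under pics/ and viewed, at most 10 in all, crops included, and the job is handed in when it is done.

Besides the shell and the picture viewer there is one more tool, called as name(argument=value, ...) on one line, values as JSON. play_rows: Moves the arm, as the interface text tells. Its arguments: {"type":"object","properties":{"targets":{"type":"array"},"gripper":{"type":"number"},"squeeze":{"type":"number"}},"required":["targets"]}

```bash
mkdir -p pics
cat > h.py <<'E'
import numpy as np, cv2, json
from scipy.spatial.transform import Rotation as R
from station import robot
def shot(name,fn):
    f=robot.grab_frame(name); cv2.imwrite(f'pics/{fn}.png',f['pixels'][:,:,::-1])
    np.savez(f'pics/{fn}.npz',**{k:np.array(v) for k,v in f.items()}); return f
def load(fn): return np.load(f'pics/{fn}.npz')
def ray(f,u,v):
    K=np.array([[f['fx'],0,f['cx']],[0,f['fy'],f['cy']],[0,0,1.]])
    d=np.array([float(f['k1']),0,0,0,0])
    p=cv2.undistortPoints(np.array([[[u,v]]],float),K,d,None,None)[0,0]
    T=f['T']; return T[:3,3],T[:3,:3]@np.array([p[0],p[1],1])
def at(f,u,v,z):
    o,d=ray(f,u,v); return o+d*(z-o[2])/d[2]
def proj(f,P):
    T=f['T'];c=(np.atleast_2d(P)-T[:3,3])@T[:3,:3]; s=c[:,:2]/c[:,2:]
    s=s*(1+float(f['k1'])*(s**2).sum(1,keepdims=True))
    return s*[float(f['fx']),float(f['fy'])]+[float(f['cx']),float(f['cy'])]
E
python3 - <<'E'
from h import *
np.set_printoptions(precision=3,suppress=True)
for n in('top','scene'):
    f=shot(n,n+'0'); print(f['fx'],f['cx'],f['k1'],f['T'])
s=robot.sense(); print(s)
E
```

```text
386.4967085177368 320.0230198478825 -0.09156274563347884 [[-0.002 -0.995  0.096  0.366]
 [-1.     0.002 -0.007  0.009]
 [ 0.006 -0.096 -0.995  1.348]
 [ 0.     0.     0.     1.   ]]
363.3486001096486 316.56710639788975 -0.03131680776363497 [[ 0.062  0.829 -0.556  1.128]
 [ 0.998 -0.056  0.028 -0.021]
 [-0.008 -0.557 -0.831  1.032]
 [ 0.     0.     0.     1.   ]]
{'time': 0.1, 'joint_positions': array([-1.351,  0.277,  1.506, -0.   ,  1.361, -0.121]), 'dq': array([-0.001, -0.001, -0.003, -0.001,  0.   ,  0.   ]), 'joint_torque': array([  0.001, -40.545, -23.778,   0.07 ,   0.03 ,  -0.   ]), 'ee_pos': array([ 0.192, -0.541,  0.175]), 'orientation': array([ 0.986,  0.17 , -0.   , -0.001]), 'force': array([-0.253, -0.155,  0.391]), 'torque': array([ 0.048, -0.011, -0.035]), 'grip_force': 0.0, 'finger_gap': 0.09384559544854838}
```

View pics/top0.png

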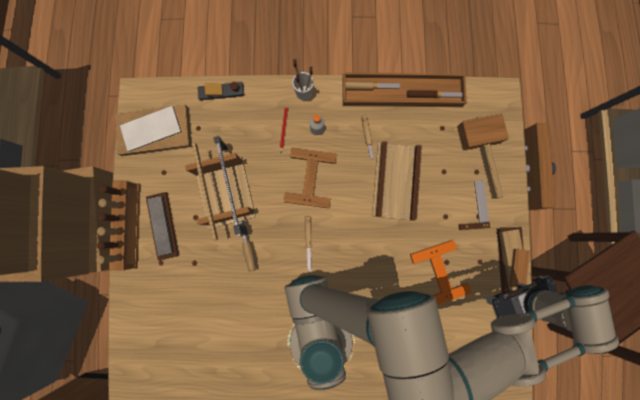

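View pics/scene0.png

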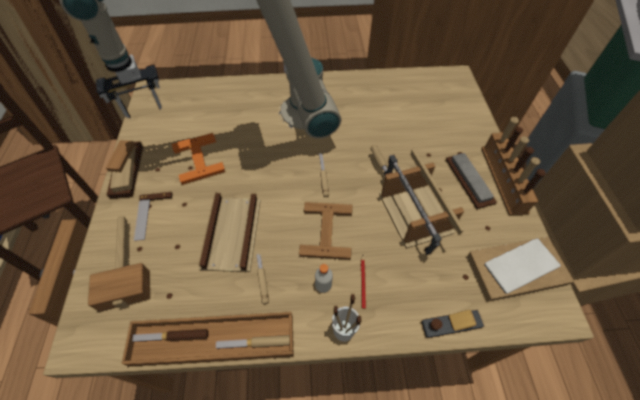

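Look-alikes: the wooden H at top (310,178) and the orange H at (440,270). By the description the wooden one is meant. In the rack, the grey clamp bar runs from about (218,140) to (250,265) with a dark head and a wooden handle, and the wooden batten from (197,147) to (214,238). The stand is at (397,181).

Run:
```python
import cv2
a=cv2.imread('pics/top0.png')[125:275,175:435]
cv2.imwrite('pics/c1.png',cv2.resize(a,None,fx=3,fy=3,interpolation=cv2.INTER_CUBIC))
```

```text
(no output)
```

View pics/c1.png

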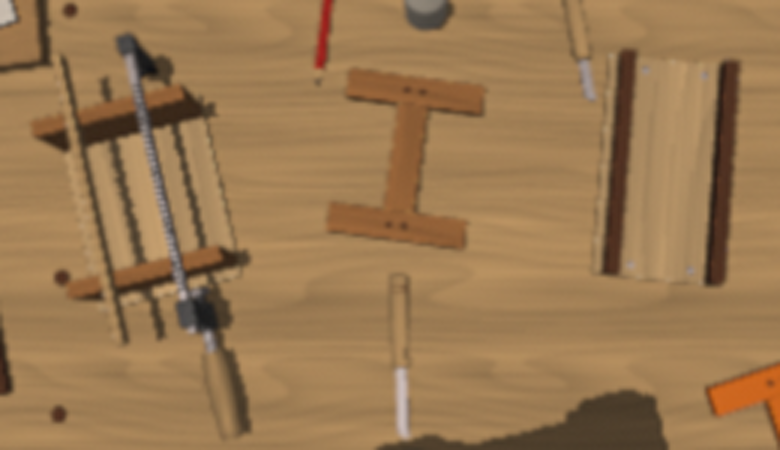

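The crop confirms the wooden H: upright corners at crop (348,68), (486,86), (463,249) and (327,231). It also shows the stand's dark bearers and the clamp, handle end towards the robot. Next I fit the poses.

```bash
cat >> h.py <<'E'
from scipy.optimize import least_squares
def fit(f,model,px,z,x0):
    """planar pose x,y,yaw from model xy points at world heights z"""
    model=np.array(model,float);px=np.array(px,float)
    P=lambda q:np.c_[model@np.array([[np.cos(q[2]),np.sin(q[2])],[-np.sin(q[2]),np.cos(q[2])]])+q[:2],np.broadcast_to(z,len(model))]
    r=least_squares(lambda q:(proj(f,P(q))-px).ravel(),x0)
    return r.x,r.fun.reshape(-1,2),P(r.x)
E
python3 - <<'E'
from h import *
np.set_printoptions(precision=4,suppress=True)
f=load('top0'); c=lambda L:[(175+(x+.5)/3-.5,125+(y+.5)/3-.5) for x,y in L]
# frame: x axis along rail toward far (world +x)
H=[(.096,.08),(.096,-.08),(.062,-.08),(.062,.08),(-.062,.08),(-.062,-.08),(-.096,-.08),(-.096,.08)]
q,r,P=fit(f,H,c([(348,68),(486,86),(482,116),(346,97),(330,201),(467,221),(463,249),(327,231)]),.024,[.45,.05,0]);print('frame',q,r.tolist())
S=[(.13,.069),(.13,.051),(-.13,.051),(-.13,.069),(.13,-.051),(.13,-.069),(-.13,-.069),(-.13,-.051)]
q,r,P=fit(f,S,c([(620,49),(636,51),(618,274),(603,272),(723,60),(740,61),(723,285),(706,283)]),.045,[.45,-.2,0]);print('stand',q,r.tolist())
for n,p,z in[('bar far',(129,50),.128),('bar near',(184,296),.128),('farR',(183,86),.122),('farL',(33,121),.122),('nearL',(67,283),.122),('nearR',(222,250),.122),('handle end',(232,437),.053),('jaw far',(125,37),.128),('batt far',(61,55),.138),('batt near',(122,343),.138)]:
    print(n,at(f,*c([p])[0],z))
E
```

```text
frame [ 0.5663  0.0342 -0.1378] [[0.4657590014076618, 0.018487818060094696], [-0.0932314766687341, 0.13774014037258553], [-0.03222576149744327, -0.3448659950771287], [-0.2704697354669179, -0.16290189989231862], [-0.08863357623931734, 0.24382594846412076], [0.25341366823124645, -0.15790276486131916], [0.27542452531849904, 0.27461548444850337], [-0.5086233827338447, -0.020395595804387767]]
stand [ 0.5544 -0.2686 -0.1012] [[0.24125325887291638, -0.1945999455027163], [0.07120563386672529, -0.3274662674304807], [-0.07674280027987379, 0.2458060744218642], [-0.3527472243296188, 0.3928639660699105], [0.20292133439716054, -0.27446341703779353], [-0.3497467563415171, -0.06450604233521062], [-0.08316965095065143, 0.014727982847318799], [0.3579126029729309, 0.1695630852549641]]
bar far [0.6695 0.3316 0.128 ]
bar near [0.4045 0.2663 0.128 ]
farR [0.6308 0.2731 0.122 ]
farL [0.5934 0.4362 0.122 ]
nearL [0.4184 0.3936 0.122 ]
nearR [0.4535 0.2278 0.122 ]
handle end [0.2508 0.2266 0.053 ]
jaw far [0.6839 0.3364 0.128 ]
batt far [0.6622 0.4027 0.138 ]
batt near [0.3551 0.3288 0.138 ]
```

Run:
```python
import cv2
a=cv2.imread('pics/scene0.png')[140:260,360:480]
cv2.imwrite('pics/c2.png',cv2.resize(a,None,fx=5,fy=5,interpolation=cv2.INTER_CUBIC))
```

```text
(no output)
```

View pics/c2.png

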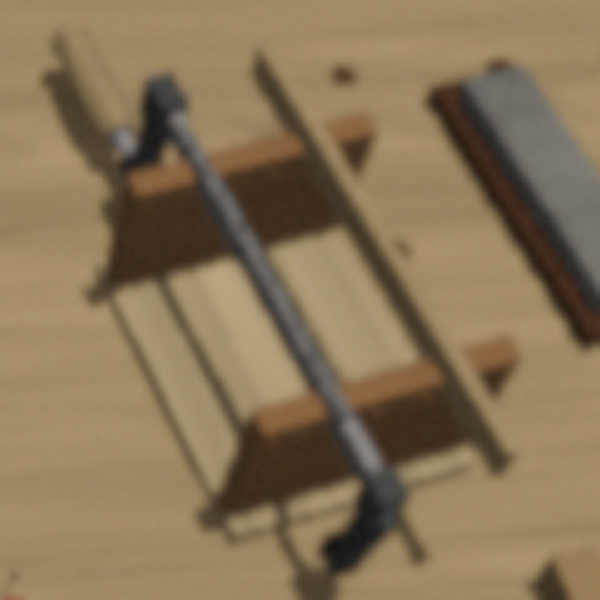

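Frame and stand fits are within about 0.5 px, and the stand is at bench reach. The next script works out the move to above the frame.

```bash
cat >> h.py <<'E'
def to(x,y,z,yaw,s=None):
    """turn in units (tool frame, to point straight down with tool x at yaw), then shift in units along the turned tool axes"""
    s=s or robot.sense(); A=R.from_quat(s['orientation'])
    B=R.from_euler('z',yaw)*R.from_rotvec([np.pi,0,0])
    B2=B*R.from_euler('z',np.pi)
    t=min(((A.inv()*b).as_rotvec() for b in(B,B2)),key=np.linalg.norm); b=A*R.from_rotvec(t)
    sh=b.inv().apply(np.array([x,y,z])-s['ee_pos'])/.025
    print('pos',s['ee_pos'].round(4),'turn',(np.degrees(t)/5).round(2),'shift',sh.round(2),'rows>=',round(max(abs(sh)),1), 't',round(s['time'],2),'F',np.round(s['force'],1),'j',np.round(s['joint_positions'],2))
E
python3 - <<'E'
from h import *
np.set_printoptions(precision=4,suppress=True)
to(.566,.034,.16,-.1378)
f=load('scene0')
for n,p,z in[('bar far end',(385,480),.128),('jaw far outer',(403,497),.128),('screwjaw near',(165,75),.128),('screwjaw/bar',(180,115),.128)]:
    print(n,at(f,360+(p[0]+.5)/5-.5,140+(p[1]+.5)/5-.5,z))
f=load('top0');print('bottle',at(f,316,119,.13))
E
```

```text
pos [ 0.1921 -0.5414  0.1751] turn [-0.02  0.    5.48] shift [ 11.65 -24.85   0.6 ] rows>= 24.9 t 0.1 F [-0.3 -0.2  0.4] j [-1.35  0.28  1.51 -0.    1.36 -0.12]
bar far end [0.6693 0.3381 0.128 ]
jaw far outer [0.6805 0.3456 0.128 ]
screwjaw near [0.3657 0.268  0.128 ]
screwjaw/bar [0.3997 0.2716 0.128 ]
bottle [0.7416 0.013  0.13  ]
```

play_rows(targets=[[[0, 0, 0], [0, 0, 0.92]], [[0, 0, 0], [0, 0, 0.92]], [[0, 0, 0], [0, 0, 0.91]], [[0, 0, 0], [0, 0, 0.91]], [[0, 0, 0], [0, 0, 0.91]], [[0, 0, 0], [0, 0, 0.91]], [[0.45, -0.95, 0], [0, 0, 0]], [[0.45, -0.95, 0], [0, 0, 0]], [[0.45, -0.95, 0], [0, 0, 0]], [[0.45, -0.95, 0], [0, 0, 0]], [[0.45, -0.95, 0], [0, 0, 0]], [[0.45, -0.95, 0], [0, 0, 0]]], gripper=80)

```text
time: 1.1
ee_pos: [0.2789, -0.4086, 0.1755]
orientation: [0.998, -0.069, -0.0, -0.0]
force: [0.1, -0.1, 0.1]
finger_gap: 0.0802
grip_force: 0.0
```

play_rows(targets=[[[0.45, -0.95, 0], [0, 0, 0]], [[0.45, -0.95, 0], [0, 0, 0]], [[0.45, -0.95, 0], [0, 0, 0]], [[0.45, -0.95, 0], [0, 0, 0]], [[0.45, -0.95, 0], [0, 0, 0]], [[0.45, -0.95, 0], [0, 0, 0]], [[0.45, -0.95, 0], [0, 0, 0]], [[0.45, -0.95, 0], [0, 0, 0]], [[0.45, -0.95, 0], [0, 0, 0]], [[0.45, -0.95, 0], [0, 0, 0]], [[0.45, -0.95, 0], [0, 0, 0]], [[0.45, -0.95, 0], [0, 0, 0]]])

```text
time: 2.1
ee_pos: [0.4516, -0.1449, 0.1756]
orientation: [0.998, -0.069, -0.0, -0.0]
force: [0.9, 0.4, -0.0]
finger_gap: 0.0796
grip_force: 0.0
```

play_rows(targets=[[[0.45, -0.95, 0], [0, 0, 0]], [[0.45, -0.95, 0], [0, 0, 0]], [[0.45, -0.95, 0], [0, 0, 0]], [[0.45, -0.95, 0], [0, 0, 0]], [[0.45, -0.95, 0], [0, 0, 0]], [[0.45, -0.95, 0], [0, 0, 0]], [[0.45, -0.95, 0], [0, 0, 0]], [[0.4, -0.9, 0], [0, 0, 0]], [[0, 0, 0], [0, 0, 0]], [[0, 0, 0], [0, 0, 0]]])

```text
time: 2.93
ee_pos: [0.5649, 0.0293, 0.1751]
orientation: [0.998, -0.068, -0.001, 0.0]
force: [-0.2, 0.6, 0.1]
finger_gap: 0.0798
grip_force: 0.0
```

Run:
```python
from h import *
to(.5663,.0342,.005,-.1378)
f=shot('wrist','w1')
Q=np.array([(.096,.08),(.096,-.08),(.062,-.08),(.062,.08),(-.062,.08),(-.062,-.08),(-.096,-.08),(-.096,.08)])
c,s=np.cos(-.1378),np.sin(-.1378)
print(proj(f,np.c_[Q@np.array([[c,s],[-s,c]])+[.5663,.0342],np.full(8,.024)]).round(0))
```

```text
pos [0.5649 0.0293 0.1751] turn [0.01 0.02 0.03] shift [ 0.03 -0.2   6.8 ] rows>= 6.8 t 2.93 F [-0.2  0.6  0.1] j [-0.07  0.26  1.52 -0.    1.36  1.64]
[[246. 103.]
 [377. 103.]
 [375. 131.]
 [247. 131.]
 [253. 224.]
 [370. 224.]
 [369. 247.]
 [254. 247.]]
```

View pics/w1.png

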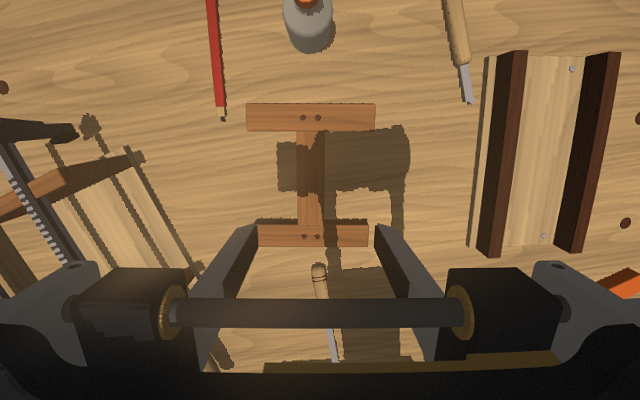

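The wrist view matches the predicted frame corners, e.g. (246,103) and (375,103), to within 2 px. Descending to grip the rail.

play_rows(targets=[[[0, -0.1, 0.7], [0, 0, 0]], [[0, -0.1, 0.8], [0, 0, 0]], [[0, 0, 0.8], [0, 0, 0]], [[0, 0, 0.8], [0, 0, 0]], [[0, 0, 0.8], [0, 0, 0]], [[0, 0, 0.8], [0, 0, 0]], [[0, 0, 0.7], [0, 0, 0]], [[0, 0, 0.5], [0, 0, 0]], [[0, 0, 0.4], [0, 0, 0]], [[0, 0, 0.3], [0, 0, 0]], [[0, 0, 0.12], [0, 0, 0]], [[0, 0, 0], [0, 0, 0]]])

```text
time: 3.98
ee_pos: [0.5654, 0.033, 0.0075]
orientation: [0.998, -0.069, -0.0, 0.0]
force: [0.4, -1.0, 0.1]
finger_gap: 0.0798
grip_force: 0.0
```

play_rows(targets=[[[0, 0, 0], [0, 0, 0]], [[0, 0, 0], [0, 0, 0]], [[0, 0, 0], [0, 0, 0]], [[0, 0, 0], [0, 0, 0]], [[0, 0, 0], [0, 0, 0]], [[0, 0, 0], [0, 0, 0]], [[0, 0, 0], [0, 0, 0]], [[0, 0, 0], [0, 0, 0]], [[0, 0, 0], [0, 0, 0]], [[0, 0, 0], [0, 0, 0]]], gripper=20, squeeze=30)

```text
time: 4.82
ee_pos: [0.5658, 0.0335, 0.0078]
orientation: [0.998, -0.069, -0.0, 0.0]
force: [0.4, 1.0, -0.0]
finger_gap: 0.0204
grip_force: 0.0
```

Run:
```python
from h import *
s=robot.sense();print(s['finger_gap'],s['grip_force'],s['orientation'])
to(.5663,.0342,.006,-.1378)
f=load('w1')
S=np.array([(.13,.069),(.13,.051),(-.13,.051),(-.13,.069),(.13,-.051),(.13,-.069),(-.13,-.069),(-.13,-.051)])
c,s=np.cos(-.1012),np.sin(-.1012)
print(proj(f,np.c_[S@np.array([[c,s],[-s,c]])+[.5544,-.2686],np.full(8,.045)]).round(0).tolist())
px=[(502,52),(527,50),(500,256),(477,249),(598,52),(621,52),(582,254),(553,250)]
import cv2
a=cv2.imread('pics/w1.png')[35:275,455:640]
cv2.imwrite('pics/c3.png',cv2.resize(a,None,fx=2.5,fy=2.5,interpolation=cv2.INTER_CUBIC))
```

```text
0.02039535481706307 0.0 [ 9.97640419e-01 -6.86556032e-02 -2.61346546e-05  3.44354190e-05]
pos [0.5658 0.0335 0.0078] turn [0. 0. 0.] shift [ 0.02 -0.03  0.07] rows>= 0.1 t 4.82 F [ 0.4  1.  -0. ] j [-0.06  0.41  1.76 -0.    0.97  1.64]
[[512.0, 49.0], [527.0, 49.0], [498.0, 257.0], [486.0, 258.0], [607.0, 51.0], [620.0, 51.0], [580.0, 253.0], [568.0, 253.0]]
```

View pics/c3.png

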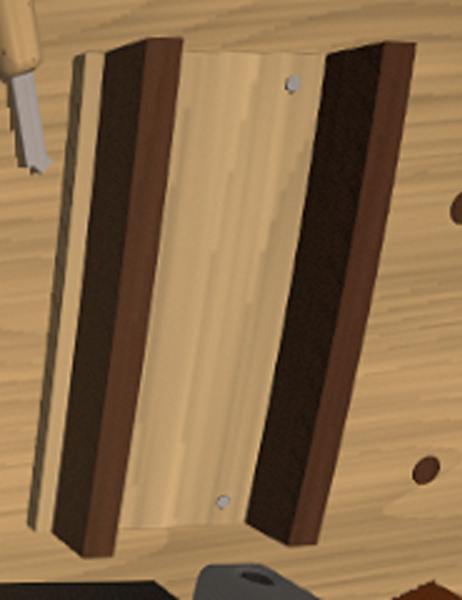

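The fingers closed to 20 mm with no grip force, so they should not be on the 36 mm rail. I need a look at what happened. (Stand crop: tops' corners at (148,38), (182,38), (112,556), (386,42), (415,42) and (317,545) agree with the projected stand pose.)

Run:
```python
from h import *
f=shot('scene','s2'); g=shot('wrist','w2')
print(proj(g,robot.sense()['ee_pos']),proj(f,robot.sense()['ee_pos']))
a=cv2.resize(f['pixels'][120:320,200:440,::-1],(480,400),interpolation=cv2.INTER_CUBIC)
b=cv2.resize(g['pixels'][:,:,::-1],(320,200))
cv2.imwrite('pics/c4.png',np.hstack([a,np.vstack([b,b*0])]))
```

```text
[[314.97039094 220.77955758]] [[325.11245362 230.54023296]]
```

View pics/c4.png

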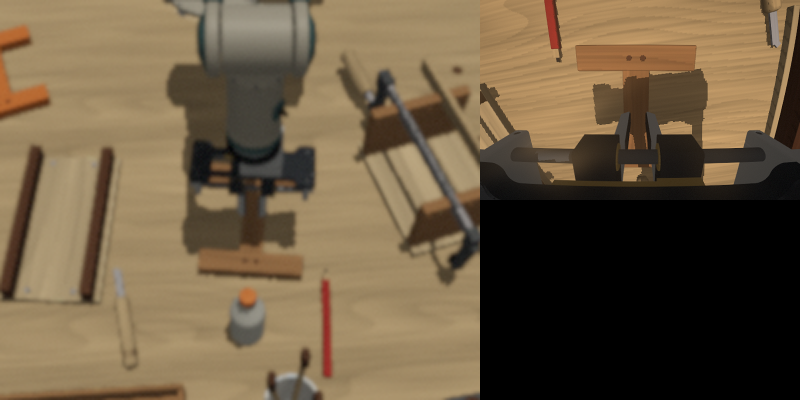

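play_rows(targets=[[[0, 0, 0], [0, 0, 0]], [[0, 0, 0], [0, 0, 0]], [[0, 0, 0], [0, 0, 0]], [[0, 0, 0], [0, 0, 0]], [[0, 0, 0], [0, 0, 0]], [[0, 0, 0], [0, 0, 0]]], gripper=0)

```text
time: 5.42
ee_pos: [0.5658, 0.0335, 0.0078]
orientation: [0.998, -0.069, 0.0, 0.0]
force: [0.6, 0.9, -0.5]
finger_gap: 0.0005
grip_force: 0.0
```

Run:
```python
from h import *
s=robot.sense();print(s['finger_gap'],s['grip_force'],s['force'],s['torque'],s['ee_pos'])
g=load('w2');A=R.from_quat(s['orientation'])
for y in(-.018,-.01,0,.01,.018):
    print(y,[proj(g,s['ee_pos']+A.apply([0,y,z])).round(0).tolist()[0] for z in(0,-.019)])
c,n=np.cos(-.1378),np.sin(-.1378)
Q=np.array([(.062,.018),(.062,-.018),(.01,.018),(.01,-.018)])
print(proj(g,np.c_[Q@np.array([[c,n],[-n,c]])+[.5663,.0342],np.full(4,.024)]).round(0).tolist())
p=g['pixels']; print(*[tuple(p[232,u].tolist()) for u in range(270,364,5)])
```

```text
0.0005206690742259152 0.0 [ 0.57888588  0.91934194 -0.53804928] [ 0.02761175  0.00742504 -0.03703918] [0.56581743 0.03351581 0.00784682]
-0.018 [[292.0, 221.0], [290.0, 230.0]]
-0.01 [[302.0, 221.0], [301.0, 230.0]]
0 [[315.0, 221.0], [315.0, 230.0]]
0.01 [[328.0, 221.0], [329.0, 230.0]]
0.018 [[338.0, 221.0], [340.0, 230.0]]
[[287.0, 142.0], [340.0, 142.0], [289.0, 215.0], [339.0, 215.0]]
(87, 68, 46) (83, 67, 45) (81, 65, 45) (78, 72, 66) (76, 71, 65) (74, 70, 64) (31, 24, 16) (69, 48, 29) (72, 50, 31) (68, 47, 29) (67, 46, 28) (69, 47, 27) (61, 42, 25) (74, 69, 65) (73, 67, 63) (74, 70, 64) (73, 69, 64) (81, 65, 45) (82, 66, 45)
```

Run:
```python
from h import *
s=robot.sense();g=load('w2');g1=load('w1')
c,n=np.cos(-.1378),np.sin(-.1378)
Q=np.array([(.096,.08),(.096,-.08),(.062,-.08),(.062,.08)])
for z in(.024,):
  P=np.c_[Q@np.array([[c,n],[-n,c]])+[.5663,.0342],np.full(4,z)]
  print(proj(g,P).round(0).tolist())
print('cam z',g['T'][2,3],g1['T'][2,3], 'cam in tool',R.from_quat(s['orientation']).inv().apply(g['T'][:3,3]-s['ee_pos']))
shot('wrist','w3')
h=load('w3')['pixels'];a=cv2.cvtColor(g['pixels'],cv2.COLOR_RGB2BGR)[70:270,180:450]
b=cv2.cvtColor(h,cv2.COLOR_RGB2BGR)[70:270,180:450]
cv2.imwrite('pics/c5.png',cv2.resize(np.hstack([a,b]),None,fx=1.48,fy=1.48*1.0,interpolation=cv2.INTER_CUBIC))
```

```text
[[191.0, 90.0], [436.0, 90.0], [431.0, 143.0], [197.0, 143.0]]
cam z 0.21729785440343688 0.38445714747987264 cam in tool [ 0.07748914  0.00042974 -0.20944769]
```

View pics/c5.png

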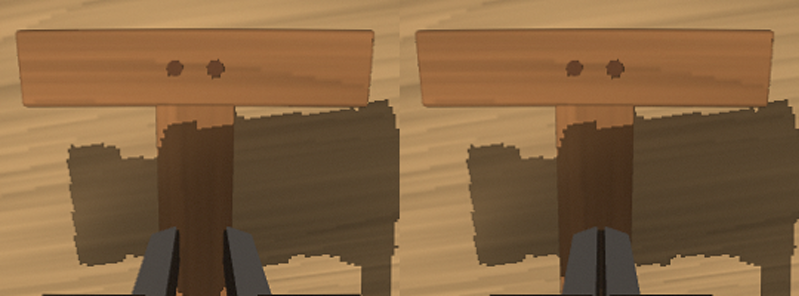

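Run:
```python
from h import *
s=robot.sense();g=load('w2');A=R.from_quat(s['orientation'])
for d in(0,-.01,-.015,-.02,-.025,-.03):
    print(d,[proj(g,s['ee_pos']+A.apply([x,y,d])).round(0).tolist()[0] for x,y in((.008,-.0102),(.008,.0102),(0,-.0102),(0,.0102),(-.008,0),(.008,-.0127),(.008,.0127))])
```

```text
0 [[302.0, 211.0], [328.0, 211.0], [302.0, 221.0], [328.0, 221.0], [315.0, 230.0], [299.0, 211.0], [331.0, 211.0]]
-0.01 [[301.0, 215.0], [329.0, 215.0], [301.0, 225.0], [328.0, 225.0], [315.0, 235.0], [298.0, 215.0], [332.0, 215.0]]
-0.015 [[301.0, 218.0], [329.0, 218.0], [301.0, 228.0], [329.0, 228.0], [315.0, 238.0], [298.0, 218.0], [332.0, 218.0]]
-0.02 [[301.0, 220.0], [329.0, 220.0], [301.0, 230.0], [329.0, 230.0], [315.0, 241.0], [297.0, 220.0], [333.0, 220.0]]
-0.025 [[300.0, 222.0], [330.0, 222.0], [300.0, 233.0], [329.0, 233.0], [315.0, 244.0], [297.0, 222.0], [333.0, 222.0]]
-0.03 [[300.0, 225.0], [330.0, 225.0], [300.0, 236.0], [330.0, 236.0], [315.0, 247.0], [296.0, 225.0], [334.0, 225.0]]
```

play_rows(targets=[[[0, 0, 0.05], [0, 0, 0]], [[0, 0, 0], [0, 0, 0]], [[0, 0, 0.05], [0, 0, 0]], [[0, 0, 0], [0, 0, 0]]])

```text
time: 5.8
ee_pos: [0.5656, 0.0335, 0.0051]
orientation: [0.998, -0.069, -0.0, 0.0]
force: [0.4, 0.5, -1.4]
finger_gap: 0.0003
grip_force: 0.0
```

The finger edges (300/331 at row 224; closed 297/333) fit tips about 28 mm behind the reported TCP, so the fingers are shorter than reported. I'll confirm by touching the rail top.

play_rows(targets=[[[0, 0, 0.1], [0, 0, 0]], [[0, 0, 0], [0, 0, 0]], [[0, 0, 0.06], [0, 0, 0]], [[0, 0, 0], [0, 0, 0]]])

```text
time: 6.13
ee_pos: [0.5656, 0.0335, 0.0011]
orientation: [0.998, -0.069, -0.0, 0.0]
force: [0.8, -1.1, -0.5]
finger_gap: 0.0004
grip_force: 0.0
```

play_rows(targets=[[[0, 0, 0.06], [0, 0, 0]], [[0, 0, 0], [0, 0, 0]], [[0, 0, 0.04], [0, 0, 0]], [[0, 0, 0], [0, 0, 0]]])

```text
time: 6.47
ee_pos: [0.5657, 0.0335, -0.0013]
orientation: [0.998, -0.069, -0.0, 0.0]
force: [0.2, 0.2, -0.8]
finger_gap: 0.0005
grip_force: 0.0
```

play_rows(targets=[[[0, 0, 0.06], [0, 0, 0]], [[0, 0, 0], [0, 0, 0]], [[0, 0, 0.04], [0, 0, 0]], [[0, 0, 0], [0, 0, 0]]])

```text
time: 6.8
ee_pos: [0.5657, 0.0335, -0.0038]
orientation: [0.998, -0.069, -0.0, 0.0]
force: [-0.1, -0.0, 0.5]
finger_gap: 0.0004
grip_force: 0.0
```

play_rows(targets=[[[0, 0, 0.05], [0, 0, 0]], [[0, 0, 0], [0, 0, 0]], [[0, 0, 0], [0, 0, 0]]])

```text
time: 7.05
ee_pos: [0.5658, 0.0335, -0.005]
orientation: [0.998, -0.069, -0.0, 0.0]
force: [0.6, -0.1, -0.4]
finger_gap: 0.0001
grip_force: 0.0
```

play_rows(targets=[[[0, 0, 0.05], [0, 0, 0]], [[0, 0, 0], [0, 0, 0]], [[0, 0, 0], [0, 0, 0]]])

```text
time: 7.3
ee_pos: [0.566, 0.0335, -0.0053]
orientation: [0.998, -0.069, 0.0, 0.0]
force: [-1.1, -0.4, 5.0]
finger_gap: 0.0004
grip_force: 2.6
```

Contact at reported z = -5.3 mm on the 24 mm rail, so the true tips are 29.3 mm above the reported TCP. I'll use that offset from now on: lift, open and go down again.

play_rows(targets=[[[0, 0, -0.5], [0, 0, 0]], [[0, 0, -0.5], [0, 0, 0]], [[0, 0, 0], [0, 0, 0]], [[0, 0, 0], [0, 0, 0]], [[0, 0, 0], [0, 0, 0]], [[0, 0, 0], [0, 0, 0]], [[0, 0, 0], [0, 0, 0]], [[0, 0, 0], [0, 0, 0]], [[0, 0, 0.3], [0, 0, 0]], [[0, 0, 0.3], [0, 0, 0]], [[0, 0, 0.2], [0, 0, 0]], [[0, 0, 0.2], [0, 0, 0]]], gripper=70)

```text
time: 8.3
ee_pos: [0.5652, 0.0335, -0.0073]
orientation: [0.998, -0.069, -0.001, 0.0]
force: [-0.8, 0.0, 0.4]
finger_gap: 0.0697
grip_force: 0.0
```

play_rows(targets=[[[0, 0, 0.2], [0, 0, 0]], [[0, 0, 0.2], [0, 0, 0]], [[0, 0, 0.2], [0, 0, 0]], [[0, 0, 0.1], [0, 0, 0]], [[0, 0, 0], [0, 0, 0]]])

```text
time: 8.72
ee_pos: [0.5653, 0.0335, -0.0244]
orientation: [0.998, -0.069, -0.001, 0.0]
force: [-0.5, -0.8, -0.3]
finger_gap: 0.0705
grip_force: 0.0
```

play_rows(targets=[[[0, 0, 0], [0, 0, 0]], [[0, 0, 0], [0, 0, 0]], [[0, 0, 0], [0, 0, 0]], [[0, 0, 0], [0, 0, 0]], [[0, 0, 0], [0, 0, 0]], [[0, 0, 0], [0, 0, 0]], [[0, 0, 0], [0, 0, 0]]], gripper=0, squeeze=30)

```text
time: 9.3
ee_pos: [0.5661, 0.0338, -0.0234]
orientation: [0.998, -0.069, 0.0, -0.0]
force: [-0.4, 1.3, 2.1]
finger_gap: 0.0357
grip_force: 30.0
```

Gripped: opening 35.7 mm on the 36 mm rail. Now lift and carry to the stand: turn -0.42, shift about (0.75, 12.1) units.

play_rows(targets=[[[0, 0, -0.3], [0, 0, 0]], [[0, 0, -0.6], [0, 0, 0]], [[0, 0, -0.8], [0, 0, 0]], [[0, 0, -0.8], [0, 0, -0.2]], [[0, 0, -0.7], [0, 0, -0.22]], [[0, 0, -0.4], [0, 0, 0]], [[0.05, 0.4, 0], [0, 0, 0]], [[0.05, 0.8, 0], [0, 0, 0]], [[0.05, 0.9, 0], [0, 0, 0]], [[0.05, 0.9, 0], [0, 0, 0]], [[0.05, 0.9, 0], [0, 0, 0]], [[0.05, 0.9, 0], [0, 0, 0]]])

```text
time: 10.3
ee_pos: [0.5598, -0.0882, 0.065]
orientation: [0.999, -0.051, -0.001, 0.0]
force: [0.6, 0.6, -1.6]
finger_gap: 0.0356
grip_force: 30.0
```

play_rows(targets=[[[0.05, 0.9, 0], [0, 0, 0]], [[0.05, 0.9, 0], [0, 0, 0]], [[0.05, 0.9, 0], [0, 0, 0]], [[0.05, 0.9, 0], [0, 0, 0]], [[0.05, 0.9, 0], [0, 0, 0]], [[0.05, 0.9, 0], [0, 0, 0]], [[0.05, 0.9, 0], [0, 0, 0]], [[0.05, 0.7, 0], [0, 0, 0]], [[0.05, 0.3, 0], [0, 0, 0]], [[0, 0, 0], [0, 0, 0]], [[0, 0, 0], [0, 0, 0]]])

```text
time: 11.22
ee_pos: [0.5532, -0.2689, 0.0654]
orientation: [0.999, -0.051, -0.001, -0.001]
force: [-0.0, 1.1, -0.9]
finger_gap: 0.0355
grip_force: 30.0
```

Run:
```python
from h import *
to(.5542,-.2693,.0216,-.1012); s=robot.sense();print(s['finger_gap'],s['grip_force'])
```

```text
pos [ 0.5532 -0.2689  0.0654] turn [-0.02  0.02 -0.01] shift [0.04 0.01 1.75] rows>= 1.8 t 11.22 F [-0.   1.1 -0.9] j [-0.57  0.41  1.58  0.    1.15  1.11]
0.03551621267183869 29.999476075172424
```

play_rows(targets=[[[0.04, 0, 0.3], [0, 0, 0]], [[0, 0, 0.4], [0, 0, 0]], [[0, 0, 0.4], [0, 0, 0]], [[0, 0, 0.3], [0, 0, 0]], [[0, 0, 0.15], [0, 0, 0]], [[0, 0, 0.1], [0, 0, 0]], [[0, 0, 0.06], [0, 0, 0]], [[0, 0, 0], [0, 0, 0]], [[0, 0, 0], [0, 0, 0]]])

```text
time: 11.97
ee_pos: [0.5553, -0.2696, 0.0239]
orientation: [0.999, -0.05, 0.0, 0.0]
force: [-0.4, 0.1, -1.9]
finger_gap: 0.0356
grip_force: 30.0
```

play_rows(targets=[[[0, 0, 0.04], [0, 0, 0]], [[0, 0, 0.04], [0, 0, 0]], [[0, 0, 0], [0, 0, 0]], [[0, 0, 0], [0, 0, 0]]])

```text
time: 12.3
ee_pos: [0.555, -0.2695, 0.0217]
orientation: [0.999, -0.05, 0.0, 0.0]
force: [-0.1, -0.2, -1.7]
finger_gap: 0.0356
grip_force: 30.0
```

play_rows(targets=[[[0, 0, 0.04], [0, 0, 0]], [[0, 0, 0], [0, 0, 0]], [[0, 0, 0], [0, 0, 0]]])

```text
time: 12.55
ee_pos: [0.5551, -0.2695, 0.0216]
orientation: [0.999, -0.05, 0.0, 0.0]
force: [-1.7, 1.0, 5.7]
finger_gap: 0.0354
grip_force: 30.0
```

Contact, so the frame is seated. Release, rise, and go over the clamp.

play_rows(targets=[[[0, 0, -0.04], [0, 0, 0]], [[0, 0, 0], [0, 0, 0]], [[0, 0, 0], [0, 0, 0]], [[0, 0, 0], [0, 0, 0]], [[0, 0, 0], [0, 0, 0]], [[0, 0, 0], [0, 0, 0]], [[0, 0, -0.4], [0, 0, 0]], [[0, 0, -0.8], [0, 0, 0]], [[0, 0, -1], [0, 0, 0]], [[0, 0, -1], [0, 0, 0]], [[0, 0, -1], [0, 0, 0]], [[0, 0, -1], [0, 0, 0]]], gripper=64)

```text
time: 13.55
ee_pos: [0.555, -0.2694, 0.1536]
orientation: [0.999, -0.05, 0.0, 0.0]
force: [0.9, -0.3, 0.3]
finger_gap: 0.0637
grip_force: 0.0
```

play_rows(targets=[[[0, 0, -0.9], [0, 0, -0.97]], [[0, 0, 0], [0, 0, -0.97]], [[0, 0, 0], [0, 0, -0.97]], [[0, 0, 0], [0, 0, -0.96]], [[0.09, -0.5, 0], [0, 0, 0]], [[0.09, -0.9, 0], [0, 0, 0]], [[0.09, -0.95, 0], [0, 0, 0]], [[0.09, -0.95, 0], [0, 0, 0]], [[0.09, -0.95, 0], [0, 0, 0]], [[0.09, -0.95, 0], [0, 0, 0]], [[0.09, -0.95, 0], [0, 0, 0]], [[0.09, -0.95, 0], [0, 0, 0]]])

```text
time: 14.55
ee_pos: [0.5301, -0.0906, 0.1746]
orientation: [0.993, 0.117, 0.0, -0.0]
force: [0.4, -1.2, -0.5]
finger_gap: 0.0641
grip_force: 0.0
```

play_rows(targets=[[[0.09, -0.95, 0], [0, 0, 0]], [[0.09, -0.95, 0], [0, 0, 0]], [[0.09, -0.95, 0], [0, 0, 0]], [[0.09, -0.95, 0], [0, 0, 0]], [[0.09, -0.95, 0], [0, 0, 0]], [[0.09, -0.95, 0], [0, 0, 0]], [[0.09, -0.95, 0], [0, 0, 0]], [[0.09, -0.95, 0], [0, 0, 0]], [[0.09, -0.95, 0], [0, 0, 0]], [[0.09, -0.95, 0], [0, 0, 0]], [[0.09, -0.95, 0], [0, 0, 0]], [[0.09, -0.95, 0], [0, 0, 0]]])

```text
time: 15.55
ee_pos: [0.489, 0.1925, 0.1746]
orientation: [0.993, 0.117, 0.0, -0.0]
force: [-0.2, 0.2, -0.4]
finger_gap: 0.064
grip_force: 0.0
```

play_rows(targets=[[[0.09, -0.95, 0], [0, 0, 0]], [[0.09, -0.95, 0], [0, 0, 0]], [[0.09, -0.95, 0], [0, 0, 0]], [[0.05, -0.4, 0], [0, 0, 0]], [[0, 0, 0], [0, 0, 0]], [[0, 0, 0], [0, 0, 0]], [[0, 0, 0], [0, 0, 0]]])

```text
time: 16.13
ee_pos: [0.4788, 0.2706, 0.1741]
orientation: [0.993, 0.118, -0.0, 0.001]
force: [-0.7, -0.2, -0.6]
finger_gap: 0.0642
grip_force: 0.0
```

Run:
```python
from h import *
to(.481,.287,.1747,.238); f=shot('wrist','w4'); g=shot('top','t4')
# two halves: wrist upper part, and top crop of stand
a=f['pixels'][:,:,::-1]; b=cv2.resize(g['pixels'][130:230,360:435,::-1],None,fx=6,fy=6,interpolation=cv2.INTER_CUBIC)
cv2.imwrite('pics/c6.png',a); cv2.imwrite('pics/c7.png',b)
```

```text
pos [0.4788 0.2706 0.1741] turn [ 0.01  0.   -0.02] shift [ 0.24 -0.62 -0.02] rows>= 0.6 t 16.13 F [-0.7 -0.2 -0.6] j [ 0.39  0.24  1.56 -0.    1.34  1.72]
```

View pics/c6.png

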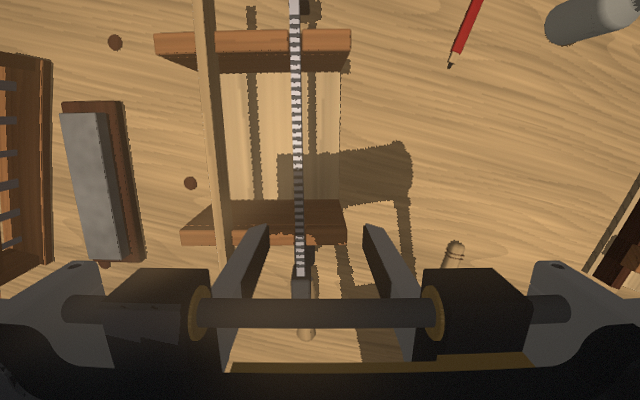

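The last wrist picture shows the bar's top centre at (295.5,60), (297.5,150) and (299.5,230). The screw jaw's front is near (301,275) and the fixed jaw's inner face near (298,13). The rack upright tops run over rows 30–52 and 232–246.

Run:
```python
from h import *
np.set_printoptions(precision=4,suppress=True)
f=load('w4'); p=f['pixels'].astype(int)
M=[(.099,.085),(.099,-.085),(.081,-.085),(-.081,.085),(-.081,-.085),(-.099,-.085),(-.099,.085)]
q,r,P=fit(f,M,[(155,34),(351,29),(351,50),(180,232),(346,232),(345,242),(181,246)],.122,[.51,.33,.235]);print('rack',q,r.round(1).tolist())
A=np.array([at(f,*u,.128) for u in((295.5,60),(297.5,150),(299.5,230))]);print(A)
for u in((298,13),(301,275)): print(u,at(f,*u,.128),at(f,*u,.138))
k=np.polyfit(A[:,0],A[:,1],1);print('bar yaw',np.arctan(k[0]))
print('column 300 rows'); print(*[(v,int(p[v,301].sum()//3)) for v in range(255,300,2)])
print(*[(v,int(p[v,298].sum()//3)) for v in range(0,30,2)])
print('row150',*[(u,int(p[150,u].sum()//3)) for u in range(286,310)])
print('row95',*[(u,int(p[95,u].sum()//3)) for u in range(284,308)])
```

```text
rack [0.5166 0.3345 0.2444] [[-2.7, -0.6], [0.6, -0.3], [0.2, 1.6], [-1.6, -1.7], [1.5, -2.8], [2.1, 3.8], [-0.0, 0.6]]
[[0.5971 0.3158 0.128 ]
 [0.5241 0.2977 0.128 ]
 [0.4491 0.279  0.128 ]]
(298, 13) [0.6326 0.3217 0.128 ] [0.6295 0.3204 0.138 ]
(301, 275) [0.4012 0.2667 0.128 ] [0.4072 0.2676 0.138 ]
bar yaw 0.24367962691993858
column 300 rows
(255, 156) (257, 164) (259, 71) (261, 135) (263, 161) (265, 74) (267, 112) (269, 155) (271, 154) (273, 151) (275, 157) (277, 41) (279, 55) (281, 70) (283, 76) (285, 76) (287, 76) (289, 76) (291, 76) (293, 75) (295, 74) (297, 75) (299, 50)
(0, 150) (2, 151) (4, 149) (6, 156) (8, 157) (10, 157) (12, 160) (14, 123) (16, 81) (18, 67) (20, 171) (22, 170) (24, 77) (26, 86) (28, 161)
row150 (286, 169) (287, 169) (288, 170) (289, 171) (290, 169) (291, 166) (292, 173) (293, 209) (294, 214) (295, 210) (296, 209) (297, 209) (298, 209) (299, 210) (300, 211) (301, 183) (302, 97) (303, 146) (304, 155) (305, 151) (306, 151) (307, 158) (308, 145) (309, 96)
row95 (284, 161) (285, 161) (286, 163) (287, 166) (288, 165) (289, 164) (290, 165) (291, 115) (292, 80) (293, 81) (294, 79) (295, 130) (296, 146) (297, 146) (298, 145) (299, 149) (300, 113) (301, 88) (302, 140) (303, 150) (304, 147) (305, 148) (306, 155) (307, 97)
```

Run:
```python
from h import *
to(.490,.2887,.0997,.243)
```

```text
pos [0.479  0.2704 0.1742] turn [ 0.01  0.   -0.09] shift [ 0.6  -0.61  2.98] rows>= 3.0 t 16.23 F [ 0.5 -0.5  0.1] j [ 0.39  0.24  1.56 -0.    1.34  1.72]
```

play_rows(targets=[[[0.3, -0.3, 0], [0, 0, -0.09]], [[0.3, -0.31, 0.3], [0, 0, 0]], [[0, 0, 0.6], [0, 0, 0]], [[0, 0, 0.8], [0, 0, 0]], [[0, 0, 0.7], [0, 0, 0]], [[0, 0, 0.4], [0, 0, 0]], [[0, 0, 0.2], [0, 0, 0]], [[0, 0, 0], [0, 0, 0]], [[0, 0, 0], [0, 0, 0]]])

```text
time: 16.98
ee_pos: [0.4904, 0.2903, 0.0993]
orientation: [0.993, 0.122, 0.0, -0.0]
force: [-0.1, 0.1, 0.2]
finger_gap: 0.0638
grip_force: 0.0
```

Run:
```python
from h import *
np.set_printoptions(precision=4,suppress=True)
to(.490,.2887,.0697,.243)
f=shot('wrist','w5'); p=f['pixels'].astype(int).sum(2)//3
s=robot.sense();A=R.from_quat(s['orientation'])
for x in(.04,.06,.08): # world points on expected bar top: edges predicted
    c=np.array([.490,.2887,.128])+x*np.array([np.cos(.243),np.sin(.243),0]); n=np.array([-np.sin(.243),np.cos(.243),0])*.004
    a,b,m=proj(f,c+n)[0],proj(f,c-n)[0],proj(f,c)[0]; v=int(round(m[1]))
    print('pred',a.round(1),b.round(1),'row',v,p[v,int(a[0])-22:int(b[0])+22].tolist(),'from',int(a[0])-22)
v=slice(None)
tcp=s['ee_pos']+A.apply([0,0,-.0293]); print('tip',proj(f,tcp))
```

```text
pos [0.4904 0.2903 0.0993] turn [-0.   -0.01  0.02] shift [-0.03  0.06  1.18] rows>= 1.2 t 16.98 F [-0.1  0.1  0.2] j [ 0.41  0.32  1.64 -0.    1.18  1.74]
pred [311.  179.3] [323.2 179.3] row 179 [94, 93, 93, 93, 93, 93, 91, 92, 93, 90, 90, 90, 92, 88, 87, 84, 80, 80, 80, 79, 86, 134, 128, 125, 124, 134, 136, 135, 137, 135, 135, 140, 87, 68, 81, 81, 82, 78, 78, 75, 75, 74, 74, 77, 79, 79, 79, 77, 74, 75, 75, 75, 75, 74, 78, 76] from 289
pred [310.9 148.5] [323.5 148.5] row 148 [171, 172, 170, 171, 171, 170, 170, 170, 170, 171, 172, 172, 171, 169, 168, 165, 161, 157, 154, 147, 151, 127, 98, 95, 95, 96, 95, 95, 98, 97, 96, 95, 96, 95, 94, 87, 88, 88, 87, 87, 86, 86, 85, 81, 109, 150, 158, 160, 161, 162, 159, 154, 147, 145, 148, 151, 153] from 288
pred [310.9 116. ] [323.8 116. ] row 116 [170, 169, 170, 169, 168, 167, 165, 167, 169, 169, 170, 171, 169, 168, 166, 165, 161, 159, 158, 156, 157, 119, 96, 98, 100, 99, 99, 98, 99, 97, 94, 94, 94, 92, 126, 126, 87, 83, 83, 83, 80, 80, 79, 76, 129, 131, 157, 161, 159, 161, 162, 157, 150, 144, 144, 148, 151] from 288
tip [[314.8605 235.2066]]
```

The bar centre (315.3) lines up with the tip column (314.9), so I descend straight and grip.

play_rows(targets=[[[0, 0, 0.3], [0, 0, 0]], [[0, 0, 0.3], [0, 0, 0]], [[0, 0, 0.3], [0, 0, 0]], [[0, 0, 0.2], [0, 0, 0]], [[0, 0, 0.08], [0, 0, 0]], [[0, 0, 0], [0, 0, 0]]])

```text
time: 17.53
ee_pos: [0.4892, 0.2897, 0.0687]
orientation: [0.993, 0.122, -0.001, 0.0]
force: [0.1, 0.3, 0.1]
finger_gap: 0.064
grip_force: 0.0
```

play_rows(targets=[[[0, 0, 0], [0, 0, 0]], [[0, 0, 0], [0, 0, 0]], [[0, 0, 0], [0, 0, 0]], [[0, 0, 0], [0, 0, 0]], [[0, 0, 0], [0, 0, 0]], [[0, 0, 0], [0, 0, 0]], [[0, 0, 0], [0, 0, 0]], [[0, 0, 0], [0, 0, 0]], [[0, 0, 0], [0, 0, 0]], [[0, 0, 0], [0, 0, 0]], [[0, 0, 0], [0, 0, 0]], [[0, 0, 0], [0, 0, 0]]], gripper=0, squeeze=20)

```text
time: 18.53
ee_pos: [0.4898, 0.2901, 0.0696]
orientation: [0.993, 0.122, 0.0, -0.0]
force: [-0.0, -0.6, -1.0]
finger_gap: 0.008
grip_force: 20.0
```

play_rows(targets=[[[0, 0, 0], [0, 0, 0]], [[0, 0, 0], [0, 0, 0]], [[0, 0, 0], [0, 0, 0]], [[0, 0, 0], [0, 0, 0]]], squeeze=60)

```text
time: 18.87
ee_pos: [0.4898, 0.29, 0.0696]
orientation: [0.993, 0.122, 0.0, -0.0]
force: [-0.6, 1.7, -0.2]
finger_gap: 0.0075
grip_force: 60.0
```

play_rows(targets=[[[0, 0, -0.2], [0, 0, 0]], [[0, 0, -0.3], [0, 0, 0]], [[0, 0, -0.3], [0, 0, 0]], [[0, 0, -0.3], [0, 0, 0]], [[0, 0, -0.2], [0, 0, 0]], [[0, 0, 0], [0, 0, 0]], [[0, 0, 0], [0, 0, 0]], [[0, 0, 0], [0, 0, 0]], [[0, 0, 0], [0, 0, 0]]])

```text
time: 19.62
ee_pos: [0.4894, 0.2897, 0.1017]
orientation: [0.993, 0.122, -0.0, 0.0]
force: [0.2, 0.2, -6.9]
finger_gap: 0.0076
grip_force: 60.0
```

Run:
```python
from h import *
np.set_printoptions(precision=4,suppress=True)
s=robot.sense();print(s['force'],s['torque'],s['finger_gap'],R.from_quat(s['orientation']).inv().apply(s['torque']))
f=shot('wrist','w6'); p=f['pixels'].astype(int).sum(2)//3
print(*[(v,int(p[v,314])) for v in range(150,290,3)])
```

```text
[ 0.1575  0.1997 -6.9364] [ 0.0304 -0.0337  0.0042] 0.0075622590036610315 [ 0.0213  0.0401 -0.0042]
(150, 130) (153, 93) (156, 86) (159, 178) (162, 180) (165, 85) (168, 88) (171, 179) (174, 179) (177, 80) (180, 85) (183, 164) (186, 178) (189, 123) (192, 82) (195, 165) (198, 177) (201, 109) (204, 45) (207, 72) (210, 76) (213, 61) (216, 41) (219, 72) (222, 75) (225, 51) (228, 40) (231, 72) (234, 74) (237, 42) (240, 38) (243, 73) (246, 73) (249, 35) (252, 51) (255, 71) (258, 54) (261, 39) (264, 69) (267, 71) (270, 35) (273, 35) (276, 69) (279, 50) (282, 37) (285, 69) (288, 67)
```

Clamp lifted: 6.9 N, about 0.7 kg, with the moment near noise, so the grip is at the balance point. Raise, turn and carry.

play_rows(targets=[[[0, 0, -0.3], [0, 0, 0]], [[0, 0, -0.5], [0, 0, 0]], [[0, 0, -0.6], [0, 0, 0]], [[0, 0, -0.6], [0, 0, 0]], [[0, 0, -0.6], [0, 0, 0]], [[0, 0, -0.6], [0, 0, 0]], [[0, 0, -0.6], [0, 0, 0]], [[0, 0, -0.4], [0, 0, 0]], [[0, 0, -0.2], [0, 0, 0.2]], [[0, 0, 0], [0, 0, 0.35]], [[0, 0, 0], [0, 0, 0.4]], [[0, 0, 0], [0, 0, 0.4]]])

```text
time: 20.67
ee_pos: [0.4894, 0.2898, 0.2117]
orientation: [0.998, 0.062, -0.001, 0.0]
force: [-0.6, -0.3, -6.1]
finger_gap: 0.0075
grip_force: 60.0
```

play_rows(targets=[[[0, 0, 0], [0, 0, 0.4]], [[0, 0, 0], [0, 0, 0.4]], [[0, 0, 0], [0, 0, 0.4]], [[0, 0, 0], [0, 0, 0.4]], [[0, 0, 0], [0, 0, 0.4]], [[0, 0, 0], [0, 0, 0.35]], [[0, 0, 0], [0, 0, 0.25]], [[0.03, 0.2, 0], [0, 0, 0]], [[0.05, 0.4, 0], [0, 0, 0]], [[0.08, 0.6, 0], [0, 0, 0]], [[0.09, 0.7, 0], [0, 0, 0]], [[0.09, 0.7, 0], [0, 0, 0]]])

```text
time: 21.67
ee_pos: [0.4915, 0.2228, 0.2119]
orientation: [0.999, -0.05, -0.0, 0.001]
force: [0.4, -0.7, -6.2]
finger_gap: 0.0078
grip_force: 60.0
```

play_rows(targets=[[[0.09, 0.7, 0], [0, 0, 0]], [[0.09, 0.7, 0], [0, 0, 0]], [[0.09, 0.7, 0], [0, 0, 0]], [[0.09, 0.7, 0], [0, 0, 0]], [[0.09, 0.7, 0], [0, 0, 0]], [[0.09, 0.7, 0], [0, 0, 0]], [[0.09, 0.7, 0], [0, 0, 0]], [[0.09, 0.7, 0], [0, 0, 0]], [[0.09, 0.7, 0], [0, 0, 0]], [[0.09, 0.7, 0], [0, 0, 0]], [[0.09, 0.7, 0], [0, 0, 0]], [[0.09, 0.7, 0], [0, 0, 0]]])

```text
time: 22.67
ee_pos: [0.497, 0.011, 0.2122]
orientation: [0.999, -0.05, -0.0, 0.0]
force: [1.0, 0.4, -6.7]
finger_gap: 0.0073
grip_force: 60.0
```

play_rows(targets=[[[0.09, 0.7, 0], [0, 0, 0]], [[0.09, 0.7, 0], [0, 0, 0]], [[0.09, 0.7, 0], [0, 0, 0]], [[0.09, 0.7, 0], [0, 0, 0]], [[0.09, 0.7, 0], [0, 0, 0]], [[0.09, 0.7, 0], [0, 0, 0]], [[0.09, 0.7, 0], [0, 0, 0]], [[0.09, 0.7, 0], [0, 0, 0]], [[0.09, 0.7, 0], [0, 0, 0]], [[0.09, 0.7, 0], [0, 0, 0]], [[0.09, 0.6, 0], [0, 0, 0]], [[0.09, 0.5, 0], [0, 0, 0]]])

```text
time: 23.67
ee_pos: [0.5035, -0.1933, 0.2121]
orientation: [0.999, -0.05, -0.0, 0.0]
force: [0.1, -1.3, -5.3]
finger_gap: 0.0074
grip_force: 60.0
```

play_rows(targets=[[[0.05, 0.5, 0], [0, 0, 0]], [[0.05, 0.4, 0], [0, 0, 0]], [[0, 0.3, 0], [0, 0, 0]], [[0, 0.1, 0], [0, 0, 0]], [[0, 0, 0], [0, 0, 0]], [[0, 0, 0], [0, 0, 0]]])

```text
time: 24.17
ee_pos: [0.5035, -0.2234, 0.212]
orientation: [0.999, -0.05, -0.0, -0.0]
force: [-0.1, 0.5, -5.8]
finger_gap: 0.0075
grip_force: 60.0
```

Run:
```python
from h import *
to(.5029,-.264,.0886,-.1012)
s=robot.sense();print(s['finger_gap'],s['grip_force'],s['orientation'])
f=shot('wrist','w7');g=shot('scene','s7');t=shot('top','t7')
a=cv2.resize(t['pixels'][125:265,345:445,::-1],(400,560),interpolation=cv2.INTER_CUBIC)
b=f['pixels'][:,:,::-1][0:300,120:520]; c=cv2.resize(g['pixels'][140:290,160:360,::-1],(400,300),interpolation=cv2.INTER_CUBIC)[:260]
cv2.imwrite('pics/c8.png',np.hstack([a,np.vstack([b,c])]))
# frame on stand from t4 (arm away) by image: print check of predicted corners
H=np.array([(.096,.08),(.096,-.08),(-.096,-.08),(-.096,.08)]);cc,n=np.cos(-.1012),np.sin(-.1012)
print((proj(load('t4'),np.c_[H@np.array([[cc,n],[-n,cc]])+[.5551,-.2692],np.full(4,.069)])-[360,130])*6)
```

```text
pos [ 0.5035 -0.2234  0.212 ] turn [-0.01  0.    0.02] shift [0.14 1.62 4.94] rows>= 4.9 t 24.17 F [-0.1  0.5 -5.8] j [-0.54  0.22  1.49  0.    1.43  1.13]
0.007522059903040734 59.997480511665344 [ 9.98755599e-01 -4.98704689e-02 -1.33796705e-04 -4.13952119e-04]
[[113.29298627 109.89831883]
 [393.16092361 139.08519282]
 [369.34440515 476.16703711]
 [ 84.86272241 447.93732683]]
```

play_rows(targets=[[[0.04, 0.3, 0], [0, 0, 0]], [[0.05, 0.4, 0], [0, 0, 0]], [[0.05, 0.4, 0], [0, 0, 0]], [[0, 0.3, 0], [0, 0, 0]], [[0, 0.22, 0.2], [0, 0, 0]], [[0, 0, 0.4], [0, 0, 0]], [[0, 0, 0.6], [0, 0, 0]], [[0, 0, 0.6], [0, 0, 0]], [[0, 0, 0.4], [0, 0, 0]], [[0, 0, 0.3], [0, 0, 0]], [[0, 0, 0.1], [0, 0, 0]], [[0, 0, 0], [0, 0, 0]]])

```text
time: 25.32
ee_pos: [0.5028, -0.2643, 0.1463]
orientation: [0.999, -0.05, -0.001, -0.0]
force: [1.3, 0.3, -6.4]
finger_gap: 0.0075
grip_force: 60.0
```

Run:
```python
from h import *
to(.5029,-.264,.0886,-.1012)
f=shot('wrist','w8');g=shot('scene','s8');t=load('t4')
a=cv2.resize(t['pixels'][130:230,360:435,::-1],(300,400),interpolation=cv2.INTER_CUBIC); a=np.vstack([a,np.zeros((200,300,3),np.uint8)])
b=f['pixels'][0:280,70:570,::-1]; c=cv2.resize(g['pixels'][140:268,140:340,::-1],(500,320),interpolation=cv2.INTER_CUBIC)
cv2.imwrite('pics/c9.png',np.hstack([a,np.vstack([b,c])]))
e=np.array([.9949,-.1010,0]); n=np.array([.1010,.9949,0]); C=np.array([.5551,-.2692,0])
print('upright far outer edge pred in w8',(proj(f,[C+.096*e+n*y+[0,0,.069] for y in(.08,-.08)])-[70,0]).round().tolist())
s=robot.sense(); G=s['ee_pos']+[0,0,.0483]
print('fixed jaw inner x=140: bar top/bottom tip',(proj(f,[G+.18*e+[0,0,.01],G+.18*e+[0,0,-.094]])-[70,0]).round().tolist())
print('scene: screw jaw, fixed jaw bottoms',((proj(g,[G-.12*e+[0,0,.01],G+.208*e+[0,0,.01],G+.18*e+[0,0,-.094]])-[140,140])*2.5+[300,280]).round().tolist())
print('scene frame corners',((proj(g,[C+x*e+n*y+[0,0,.069] for x in(.096,-.096) for y in(.08,-.08)])-[140,140])*2.5+[300,280]).round().tolist())
```

```text
pos [ 0.5028 -0.2643  0.1463] turn [-0.01  0.01  0.02] shift [ 0.   -0.01  2.31] rows>= 2.3 t 25.32 F [ 1.3  0.3 -6.4] j [-0.61  0.28  1.57  0.    1.29  1.06]
upright far outer edge pred in w8 [[159.0, 41.0], [331.0, 41.0]]
fixed jaw inner x=140: bar top/bottom tip [[246.0, -116.0], [246.0, -14.0]]
scene: screw jaw, fixed jaw bottoms [[517.0, 309.0], [459.0, 555.0], [489.0, 574.0]]
scene frame corners [[570.0, 562.0], [435.0, 558.0], [591.0, 426.0], [468.0, 422.0]]
```

View pics/c9.png

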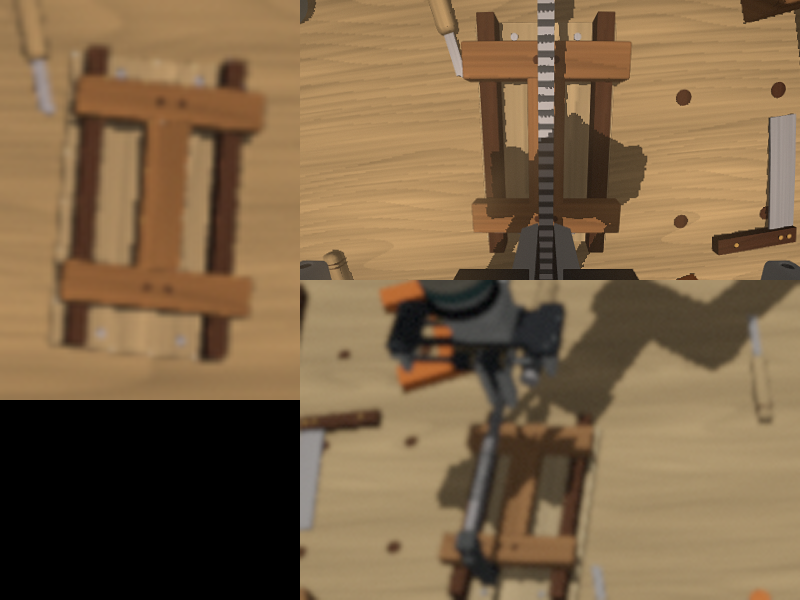

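The frame lies centred on the bearers: its upright edge at (462,41)–(632,41) in the wrist view is as predicted, and it matches in the top view. The clamp is in line with the rail. In the scene view the fixed jaw, near (485,578), is outside the far upright as predicted. Lowering now.

play_rows(targets=[[[0, 0, 0.15], [0, 0, 0]], [[0, 0, 0.25], [0, 0, 0]], [[0, 0, 0.3], [0, 0, 0]], [[0, 0, 0.3], [0, 0, 0]], [[0, 0, 0.3], [0, 0, 0]], [[0, 0, 0.3], [0, 0, 0]], [[0, 0, 0.25], [0, 0, 0]], [[0, 0, 0.2], [0, 0, 0]], [[0, 0, 0.15], [0, 0, 0]], [[0, 0, 0.11], [0, 0, 0]], [[0, 0, 0], [0, 0, 0]], [[0, 0, 0], [0, 0, 0]]])

```text
time: 26.42
ee_pos: [0.5032, -0.2647, 0.0894]
orientation: [0.999, -0.05, 0.0, 0.0]
force: [1.1, 0.5, -6.1]
finger_gap: 0.0079
grip_force: 60.0
```

play_rows(targets=[[[0, 0, 0], [0, 0, 0]], [[0, 0, 0], [0, 0, 0]], [[0, 0, 0], [0, 0, 0]], [[0, 0, 0], [0, 0, 0]], [[0, 0, 0], [0, 0, 0]], [[0, 0, 0], [0, 0, 0]]])

```text
time: 26.92
ee_pos: [0.5031, -0.2647, 0.0895]
orientation: [0.999, -0.05, 0.0, 0.0]
force: [0.0, 0.2, -6.4]
finger_gap: 0.0074
grip_force: 60.0
```

Run:
```python
from h import *
to(.5029,-.264,.0886,-.1012)
F=[];T=[]
for i in range(6):
    f=shot('wrist','w9'); s=robot.sense();F.append(s['force']);T.append(R.from_quat(s['orientation']).inv().apply(s['torque']))
print(np.mean(F,0).round(2),np.mean(T,0).round(3),s['grip_force'],abs(s['dq']).max().round(4))
# bar in wrist view: still level? column of bar edges at two rows before/after (w6 vs w9)
for n in('w6','w9'):
    p=load(n)['pixels'].astype(int).sum(2)//3
    print(n,p[120,300:332].tolist(),p[20,300:332].tolist())
# serration phase along bar (slip check)
a,b=[load(n)['pixels'].astype(float).mean(2)[20:240,315] for n in('w6','w9')]
print(max(range(-15,16),key=lambda k:np.corrcoef(a[20:180],b[20+k:180+k])[0,1]))
```

```text
pos [ 0.5031 -0.2647  0.0895] turn [ 0.   -0.    0.02] shift [-0.01 -0.03  0.04] rows>= 0.0 t 26.92 F [ 0.   0.2 -6.4] j [-0.61  0.33  1.66 -0.    1.16  1.06]
[-0.68 -0.21 -6.22] [0.046 0.006 0.008] 59.997514486312866 0.002
w6 [161, 159, 156, 156, 151, 148, 141, 138, 160, 180, 184, 182, 183, 182, 182, 182, 181, 181, 180, 179, 181, 181, 180, 175, 152, 150, 129, 82, 74, 74, 75, 74] [98, 98, 98, 94, 85, 89, 127, 111, 77, 76, 77, 75, 75, 74, 75, 74, 75, 76, 74, 75, 75, 75, 75, 77, 89, 68, 55, 58, 57, 58, 67, 109]
w9 [118, 120, 118, 118, 117, 117, 113, 102, 160, 189, 190, 189, 190, 189, 189, 189, 188, 188, 188, 188, 189, 188, 190, 162, 76, 55, 58, 61, 60, 58, 60, 60] [123, 122, 124, 122, 124, 125, 127, 109, 84, 77, 77, 78, 79, 80, 81, 80, 80, 80, 79, 79, 78, 78, 77, 75, 103, 72, 75, 72, 72, 72, 69, 69]
0
```

The clamp has not slipped, the force is its weight alone, the moment is about zero, and the arm is still. Handing in.

```bash
python3 -c "
from station import robot
print(robot.sign_off())"
```

```text
the job is handed in; nothing more can be done
None
```

The job is handed in: by the last camera and force readings, the frame lies centred on the bearers and the clamp is held level and still over it, touching only the gripper, one jaw outside each upright, with its pads within about 1 mm of edge height.

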